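# Clamp the lid of the specimen box

### The arm

A 6-joint arm with a two-finger parallel gripper is mounted at the origin on the work surface. World frame = base frame: x ahead of the robot, y to its left, z up, the work surface at z = 0. Lengths are in m, angles in rad, forces in N, time in s.
With the tool pointing down it reaches from about 0.25 to 0.85 m from the base axis. Payload 12.5 kg.
Tool frame: the origin (TCP) lies between the finger pads; the fingertips stand robot.finger_overhang ahead of it and the grasp point (between the pads) lies 8 mm behind it (robot.finger_overhang is the distance from the TCP to the fingertips, in m); z points along the fingers, x is the direction in which the jaws open and shut, and the axes are right-handed (so a half turn about z gives the same grasp; the last joint's range is limited). The gripper opens to 93 mm and grips with 3 to 60 N. Pads are 15 mm wide; open, the fingers measure 128 mm over their backs; the gripper's body (75 mm by 188 mm) begins 65 mm behind the grasp point.
Start: joints at [1.077, 0.351, 1.652, -0, 1.139, -0.085], TCP at [0.219, 0.505, 0.23] pointing down, gripper open.
Joint ranges: [-2.75, 2.75], [-0.79, 2.1], [0.01, 2.65], [-1.57, 4.71], [0.07, 3.14], [-2.87, 2.87]. Speed limits (rad/s): [2.22, 2.22, 2.79, 3.14, 3.14, 3.14].

### API

Orientations are given as a rotation vector (axis times angle).
In Python, from cell import telemetry, eyes, workorder, robot gives the robot as it stands.
- The arm moves only by the shell command python3 -m crank 'ROWS' [OPENING]. ROWS is JSON, a list of rows, each a list of 4 numbers: the shift along the tool's x, y, z in mm, then the turn about the tool's z in rad. In form: [[tx, ty, tz, turn], ...]. A call has 1 to 10 rows; each row shifts and turns the commanded pose from where the row before left it, along the tool's axes as they then stand; what a row does not reach is not made up. A row lasts 1/8 s, in which the tool goes at most 62.5 mm and 10.7 degrees, less where a joint would pass 70% of its speed; a pose out of reach is approached as far as the arm can. A call with a gripper value outside its range is refused whole. OPENING is the opening, from -1 (shut) to 1 (fully open), set as the call begins (- or left out, the last holds). The fingers move at their own pace and stop on an object; the grip force is fixed at half the most. Time passes only in rows, so rows that do not move let the fingers close. It gives the time, the measured TCP pose, the force and the opening at its end, in the units of the state.
- telemetry.get_obs(): the state, without advancing time (a new reading comes with each control period).
- eyes.camera(name): name is "side" or "top" or "wrist"; returns the picture (480x640x3 uint8, red, green, blue); there is no depth.
- eyes.calibration(name): a dict with "fovy" (degrees; the focal length in pixels is half the picture's height over the tangent of half this angle, whatever the lens; pixels are square), "cx", "cy" (the principal point, pixels), "R" (3x3) and "t" (3): a world point X has camera coordinates R X + t; the wrist camera has in their place "tool_from_camera" (4x4, takes a point from camera to tool coordinates, whose origin is the TCP and whose axes are the tool frame's). Camera axes: x right, y down, z forward; pixel columns grow to the right and rows downward; lengths in m; the calibration is good to about 2 mm. A picture is of the moment at which its call begins: read the wrist's pose just before it. calibration takes no time and is no camera call.
- workorder.finish_job(): hands the job in, once; it reports no verdict.
The state is a dict: "time_s": time; "joint_positions": joint angles; "joint_velocities": joint speeds; "effort": joint torques, N m; "eef_pos": TCP position; "orientation": TCP orientation; "ft_force": force on the tool from outside, world axes, zero at the start; "moment": the same for the moment, N m; "gripper_width": finger opening in m.
Only numpy, scipy, OpenCV 4.12 (cv2) and the standard library are available. Lean on these libraries where they do the work, as an engineer would, in place of code of your own. Each camera call takes 0.05 s, during which the arm holds its last target. There are 200 camera calls.

### The job

The airtight specimen box on the lab bench has its lid on, but the clamp is still open: swing the steel strap over the lid with a finger until it lies flat, then push the cam lever on the opposite long side fully down across the end of the strap. Use only fingertips or the outside of the fingers: grasp and lift nothing, do not shove the box along the bench, and leave the bottle, beaker and dish where they are.

Things in the scene. Friction and masses are not known exactly. Their poses are not given: they have to be found in the camera images.
- box: Loose white box with an aluminium lid, about 1.8 kg on rubber feet: 206 x 126 mm, lid top 74 mm above the bench. Origin: centre of its underside, on the bench; z up, x along its long side, y along the short side. The strap's hinge is on the +y side, the lever's pivot on the -y side. It starts turned by up to 0.45 rad either way from the world axes. The lid is fixed to it.
- strap (a joint): Angle of the clamp strap, rad: 0 = leaning 0.45 rad outward (to box +y) past upright, 0.45 = upright, 2.02 = lying flat on the lid along box -y (its stop). It starts between 0 and 0.4. Stiff hinge: the strap stays where it is left, 1 to 3 N at 80 mm from the hinge moves it.
- strap_hinge (a point): Hinge axis of the strap (parallel to box x), at box x 0, y +68 mm, 80 mm above the bench.
- strap_tip (a point): Centre of the free end of the strap: a flat steel bar, 24 mm wide (along box x), 5 mm thick, 158 mm from hinge axis to end, so its end stands about 235 mm above the bench when upright. Flat, its top face is 83 mm above the bench and it reaches to box y -90 mm.
- lever (a joint): Angle of the cam lever, rad: 0 = standing about upright (0.03 rad past vertical towards box -x), 1.6 = fully down, lying level along box +x across the strap's end (its stop). It starts between 0 and 0.15 and turns in the box's x-z plane. Stiff: it stays where it is left; about 3 to 5 N at 65 mm from the pivot moves it.
- lever_pivot (a point): Pivot axis of the lever (parallel to box y), at box x -80 mm, y -78 mm, 94 mm above the bench.
- lever_tip (a point): Centre of the free end of the lever: a dark bar with a black grip, 12 to 15 mm wide, 11 to 13 mm thick, 130 mm from pivot to end; about 224 mm above the bench when upright. Down, its top is 100 mm above the bench and its end at box x +50 mm.
- bottle: Loose amber bottle, 48 mm across, 95 mm high, to be left alone. Origin: centre of its underside.
- beaker: Loose glass beaker, 60 mm across, 75 mm high, to be left alone. Origin: centre of its underside.
- dish: Loose closed petri dish, 92 mm across, 20 mm high, to be left alone. Origin: centre of its underside.

How it is judged:
By the outcome, as a careful person would: the job done as asked, in the order asked, and still so for the second after the job is handed in, with the robot touching nothing.
It also fails if it takes over 61 s, if anything falls off the work surface, if the arm or the gripper's body presses on something with over 40 N, if the wrist force passes 120 N, or if a joint passes its speed limit or range.

## Working session

There is one attempt and no reset: what is moved stays moved. The work goes in short steps, Python scripts to look and compute and a shell command to move; the robot and the scene stay as the last step left them, time stands still between calls to the robot, and variables do not carry over. Pictures are saved under pics/ and viewed, about 8 in all and at most 12, crops included, and the job is handed in when it is done.

```bash
ls; mkdir -p pics; python3 - <<'E'
from cell import telemetry, eyes, robot
import cv2,json
print(robot.finger_overhang, telemetry.get_obs())
for n in("side","top"):
    cv2.imwrite(f"pics/{n}0.png",eyes.camera(n)[:,:,::-1]); print(n,eyes.calibration(n))
print(eyes.calibration("wrist"))
E
```

```text
pics
0.011 {'time_s': 0.0, 'joint_positions': array([ 1.07739844e+00,  3.51231577e-01,  1.65243315e+00,  1.76231980e-05,
        1.13909719e+00, -8.46486413e-02]), 'joint_velocities': array([-1.50643900e-03,  7.23945384e-05, -1.62355261e-03,  2.26993596e-03,
       -2.65796217e-03, -5.42937515e-04]), 'effort': array([ 1.56650960e-03, -4.97331083e+01, -2.85252088e+01,  7.00406148e-02,
        2.58069893e-02, -1.26679752e-04]), 'eef_pos': array([0.2184416 , 0.50439471, 0.22910053]), 'orientation': array([ 2.62561364e+00,  1.72404892e+00, -1.62670568e-03]), 'ft_force': array([ 0.22739581,  0.16982958, -1.03284845]), 'moment': array([ 0.03100501, -0.02475044,  0.03472529]), 'gripper_width': 0.09318839529345381}
side {'fovy': 49.531514083093654, 'cx': 316.3374453514011, 'cy': 230.9962685919638, 'R': array([[-0.99098467, -0.1336833 ,  0.0088405 ],
       [-0.10716965,  0.75138321, -0.65110516],
       [ 0.08039928, -0.64618267, -0.75893604]]), 't': array([0.58447082, 0.17236123, 0.92636157])}
top {'fovy': 55.62796309817007, 'cx': 316.9957718061204, 'cy': 244.50941052973064, 'R': array([[ 0.02249368, -0.99949164, -0.02259405],
       [-0.984122  , -0.0181565 , -0.17656225],
       [ 0.17606227,  0.02620683, -0.98403012]]), 't': array([-0.00354538,  0.60171877,  0.85622603])}
{'fovy': 59.42119341777848, 'cx': 317.1529988447828, 'cy': 241.71369359672238, 'tool_from_camera': array([[ 9.99998687e-01,  4.16197285e-04,  1.56586560e-03,
         4.93015479e-04],
       [-8.54432951e-04,  9.56600091e-01,  2.91402703e-01,
        -8.08947522e-02],
       [-1.37662616e-03, -2.91403659e-01,  9.56599191e-01,
        -1.55630342e-01],
       [ 0.00000000e+00,  0.00000000e+00,  0.00000000e+00,
         1.00000000e+00]])}
```

View pics/top0.png

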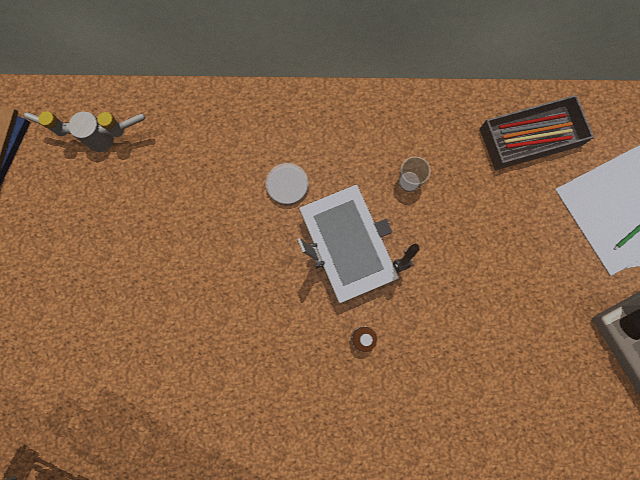

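View pics/side0.png

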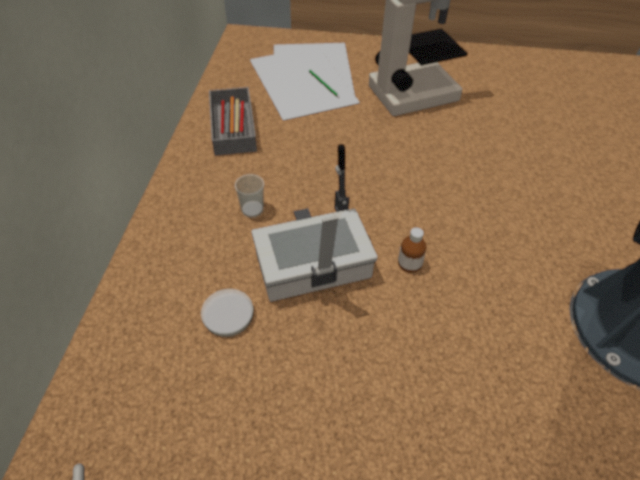

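```bash
cat > h.py <<'E'
import numpy as np, cv2
from cell import telemetry, eyes
def proj(n,X):
    c=eyes.calibration(n); f=240/np.tan(np.radians(c['fovy']/2)); p=np.atleast_2d(X)@np.array(c['R']).T+c['t']
    return p[:,:2]/p[:,2:]*f+[c['cx'],c['cy']]
def strap(s,r=.158): a=s-.45; return [0,.068-r*np.sin(a),.080+r*np.cos(a)]
def lever(l,r=.130): a=l-.03; return [-.080+r*np.sin(a),-.078,.094+r*np.cos(a)]
def W(p,B):
    B=np.atleast_2d(B); c,s=np.cos(p[2]),np.sin(p[2]); o=B.astype(float).copy()
    o[:,0]=p[0]+c*B[:,0]-s*B[:,1]; o[:,1]=p[1]+s*B[:,0]+c*B[:,1]; return o
E
python3 - <<'E'
from h import *
from scipy.optimize import least_squares
c=[[.103,.063,.074],[.103,-.063,.074],[-.103,-.063,.074],[-.103,.063,.074]]
top=np.array([[300,208],[357,187],[398,277],[341,301],[303,244],[415,247]])
side=np.array([[254,246],[268,0],[341,147],[329,220]])
def pts(p): return np.vstack([W(p,c),W(p,strap(p[3])),W(p,lever(p[4]))])
def r(p):
    P=pts(p); return np.r_[(proj('top',P)-top).ravel(), (proj('side',P[[5,4]])-[[341,147],[329,220]]).ravel()]
s=least_squares(r,[.55,0,.4,.2,.1],loss='soft_l1'); print(s.x.round(4)); print(r(s.x).reshape(-1,2).round(1))
P=s.x
for n in('top','side'):
    # x4 crop with overlay
    im=cv2.imread(f'pics/{n}0.png'); u0,v0=(270,160) if n=='top' else (220,130)
    k=4; cr=cv2.resize(im[v0:v0+150,u0:u0+200],None,fx=k,fy=k,interpolation=cv2.INTER_CUBIC)
    for q in (proj(n,pts(P))-[u0,v0])*k: cv2.drawMarker(cr,tuple(int(v) for v in q),(0,0,255),0,14,1)
    for q in (proj(n,W(P,[[0,.068,.08],[-.08,-.078,.094]]))-[u0,v0])*k: cv2.drawMarker(cr,tuple(int(v) for v in q),(255,0,0),0,14,1)
    cv2.imwrite(f'pics/{n}1.png',cr)
# loose things: base via top
def ray(px,z):
    cb=eyes.calibration('top');f=240/np.tan(np.radians(cb['fovy']/2));R=np.array(cb['R']);o=-R.T@cb['t'];d=R.T@[(px[0]-cb['cx'])/f,(px[1]-cb['cy'])/f,1];return o+d*(z-o[2])/d[2]
print('bottle',ray((366,340),.095),'beaker',ray((415,170),.075),'dish',ray((287,184),.02))
E
```

```text
[ 0.6047 -0.053   0.4165  0.3197  0.0876]
[[-1.3 -1.2]
 [ 0.  -4. ]
 [ 1.8  0.8]
 [-1.6  2.2]
 [-1.1  0.2]
 [ 0.   0.1]
 [-0.3 -2.5]
 [ 0.2 -3.6]]
bottle [ 0.41807151 -0.08617818  0.095     ] beaker [ 0.75284321 -0.18446698  0.075     ] dish [0.73730552 0.07647495 0.02      ]
```

View pics/top1.png

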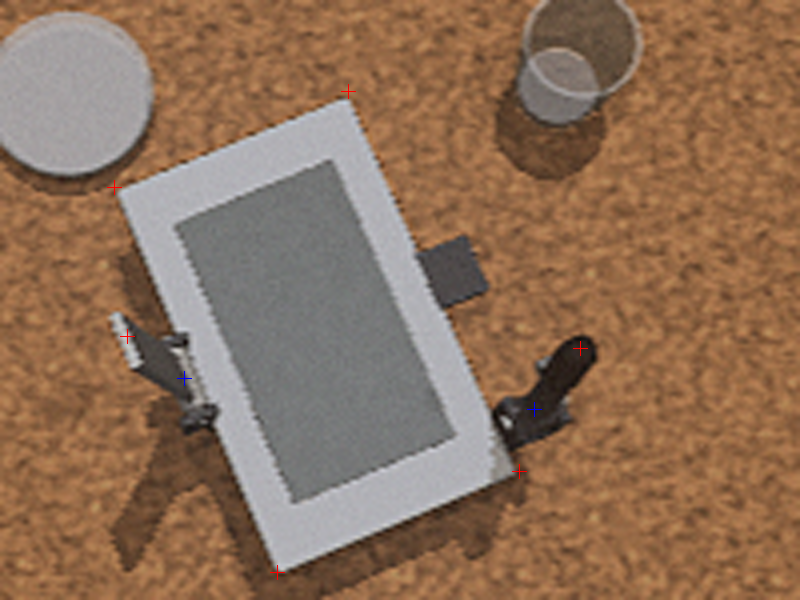

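View pics/side1.png

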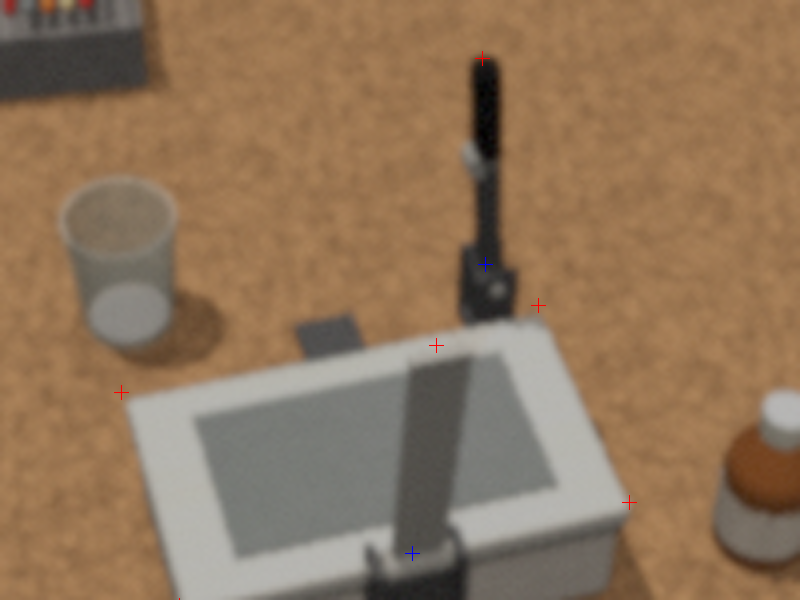

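```bash
cat >> h.py <<'E'
def tool():
    o=telemetry.get_obs(); R=cv2.Rodrigues(np.array(o['orientation']))[0]; return np.array(o['eef_pos']),R,o
def inbox(p,X):
    d=np.array(X[:2])-p[:2]; c,s=np.cos(p[2]),np.sin(p[2]); return np.array([c*d[0]+s*d[1],-s*d[0]+c*d[1],X[2]])
E
python3 - <<'E'
from h import *
from scipy.optimize import least_squares
c=[[.103,.063,.074],[.103,-.063,.074],[-.103,-.063,.074],[-.103,.063,.074]]
top=np.array([[300,207.5],[357.5,184.5],[397.5,279.5],[339.5,303],[301.3,245],[414.5,247.5]])
side=np.array([[252.3,230.5],[356.3,210],[377,258],[330,218.8],[341.3,145.5]])
def pts(p): return np.vstack([W(p,c),W(p,strap(p[3])),W(p,lever(p[4]))])
def r(p):
    P=pts(p); return np.r_[(proj('top',P)-top).ravel(), (proj('side',P[[1,2,3,4,5]])-side).ravel()]
s=least_squares(r,[.55,0,.4,.2,.1],loss='soft_l1'); print(s.x.round(4)); print(r(s.x).reshape(-1,2).round(1))
np.save('p.npy',s.x); p=s.x
t,R,o=tool(); print(inbox(p,t), 'yaw',np.arctan2(R[1,0],R[0,0]))
E
python3 -m crank '[[0,0,0,0.18],[0,0,0,0.18],[0,0,0,0.18],[0,0,0,0.18],[0,0,0,0.03],[0,0,0,0]]' -1
python3 -c "
from h import *
p=np.load('p.npy');t,R,o=tool();print(inbox(p,t),np.arctan2(R[1,0],R[0,0])-p[2],o['gripper_width'])"
```

```text
[ 0.6027 -0.0521  0.402   0.3119  0.1054]
[[-1.3 -0.5]
 [-0.1 -0.5]
 [ 1.3  0. ]
 [-1.5  1.1]
 [-1.   0. ]
 [-0.9  0.3]
 [-0.7 -2.5]
 [-0.1 -2.6]
 [ 1.2 -1. ]
 [-0.2 -1. ]
 [-0.   0. ]]
[-0.13586269  0.66252407  0.22915643] yaw 1.1620010146190065
time_s: 0.85
eef_pos: [0.2186, 0.5046, 0.2295]
orientation: [3.074, 0.647, -0.0]
ft_force: [0.1, -0.2, 0.2]
gripper_width: 0.0374
[-0.13570734  0.66264438  0.22950294] 0.013078950439633252 0.03742445008089008
```

```bash
python3 -m crank '[[14,40,5,0.013],[14,52,5,0],[14,52,5,0],[14,52,5,0],[14,52,5,0],[14,52,5,0],[14,52,5,0],[14,52,5,0],[14,52,5,0],[7,52,3,0]]' -1
python3 - <<'E'
from h import *
p=np.load('p.npy');t,R,o=tool();print(inbox(p,t),np.arctan2(R[1,0],R[0,0])-p[2],o['gripper_width'])
b=eyes.camera('wrist')[:,:,::-1];a=eyes.camera('top')[:,:,::-1]
cv2.imwrite('pics/m2.png',np.hstack([cv2.resize(a[150:330,250:490],(400,300)),cv2.resize(b,(400,300))]))
E
```

```text
time_s: 2.1
eef_pos: [0.5399, 0.087, 0.1814]
orientation: [-3.078, -0.627, -0.0]
ft_force: [-0.3, 0.1, 0.4]
gripper_width: 0.0004
[-0.00337768  0.15263272  0.18139475] 9.546249592140565e-05 0.0004057198193654802
```

View pics/m2.png

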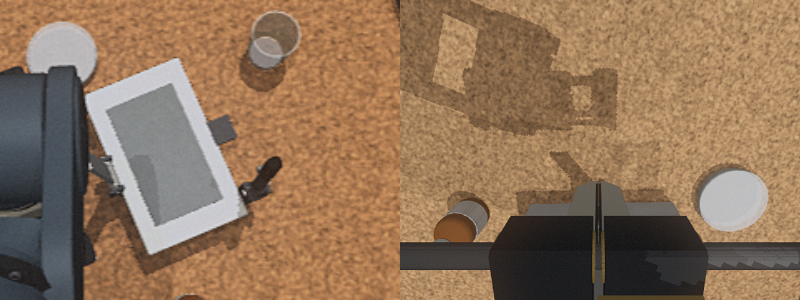

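```bash
python3 -m crank '[[3,20,1,0],[0,20,2,0],[0,18,2,0],[0,16,0,0],[0,12,1,0],[0,13,2,0],[0,12,5,0],[0,11,5,0],[0,10,8,0],[0,9,9,0]]' -1
python3 -c "
from h import *
p=np.load('p.npy');t,R,o=tool();print(inbox(p,t),o['ft_force'])"
```

```text
time_s: 3.45
eef_pos: [0.5967, -0.0408, 0.146]
orientation: [3.079, 0.623, 0.0]
ft_force: [0.8, 1.4, 0.7]
gripper_width: 0.0003
[-0.00109234  0.01278012  0.14600869] [0.83967468 1.42269539 0.73556981]
```

```bash
python3 -m crank '[[1,8,10,0],[0,6,11,0],[0,3,8,0],[0,2,8,0],[0,1,7,0],[0,1,6,0],[0,0,0,0]]' -1
python3 - <<'E'
from h import *
p=np.load('p.npy');t,R,o=tool();print(inbox(p,t),o['ft_force'])
a=eyes.camera('side')[:,:,::-1];cv2.imwrite('pics/s3.png',cv2.resize(a[120:320,200:460],(780,600)))
E
```

```text
time_s: 4.32
eef_pos: [0.6053, -0.059, 0.0962]
orientation: [-3.079, -0.623, 0.001]
ft_force: [-0.2, -0.2, 0.5]
gripper_width: 0.0006
[-0.00033341 -0.00735291  0.09616747] [-0.2371916  -0.23434414  0.53145932]
```

View pics/s3.png

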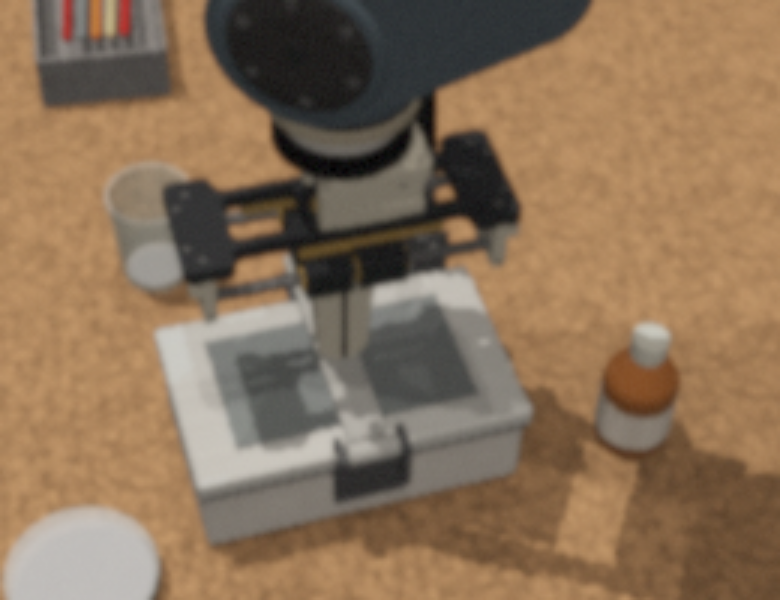

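Strap is nearly flat under the fingertip (around pixel 345,370) and the box is unmoved. I'll press gently to the stop.

```bash
for i in 1; do python3 -m crank '[[0,0,1.5,0],[0,0,1,0],[0,0,0.5,0],[0,0,0,0]]' -1; done
```

```text
time_s: 4.88
eef_pos: [0.6057, -0.0591, 0.0938]
orientation: [3.079, 0.622, 0.001]
ft_force: [0.2, -0.9, 1.4]
gripper_width: 0.0007
```

```bash
python3 -m crank '[[0,0,1,0],[0,0,0,0]]' -1;  python3 -m crank '[[0,0,1,0],[0,0,0,0]]' -1
```

```text
time_s: 5.12
eef_pos: [0.6058, -0.0591, 0.0936]
orientation: [3.079, 0.623, 0.001]
ft_force: [-3.1, 0.6, 10.2]
gripper_width: 0.0004
time_s: 5.38
eef_pos: [0.6058, -0.0592, 0.0935]
orientation: [3.079, 0.623, 0.001]
ft_force: [-6.4, 1.3, 19.3]
gripper_width: 0.0006
```

```bash
python3 -m crank '[[0,0,-20,0],[0,0,-50,0],[0,0,-60,0],[0,0,-60,0],[-40,30,-6,0],[-40,40,0,0],[-40,0,0,0],[-10,0,0,0],[0,0,0,0]]' -1
python3 - <<'E'
from h import *
p=np.load('p.npy');t,R,o=tool();print(inbox(p,t),o['ft_force'])
a=eyes.camera('side')[:,:,::-1];b=eyes.camera('wrist')[:,:,::-1]
cv2.imwrite('pics/s4.png',np.hstack([cv2.resize(a[120:320,200:400],(400,400)),cv2.resize(b,(400,300),interpolation=3).copy() if 0 else cv2.copyMakeBorder(cv2.resize(b,(400,300)),0,100,0,0,0)]))
E
```

```text
time_s: 6.5
eef_pos: [0.513, -0.174, 0.2878]
orientation: [3.079, 0.622, 0.001]
ft_force: [1.0, 1.0, 0.3]
gripper_width: 0.0006
[-0.13027509 -0.07710035  0.28782743] [0.95151268 1.00554014 0.30371099]
```

View pics/s4.png

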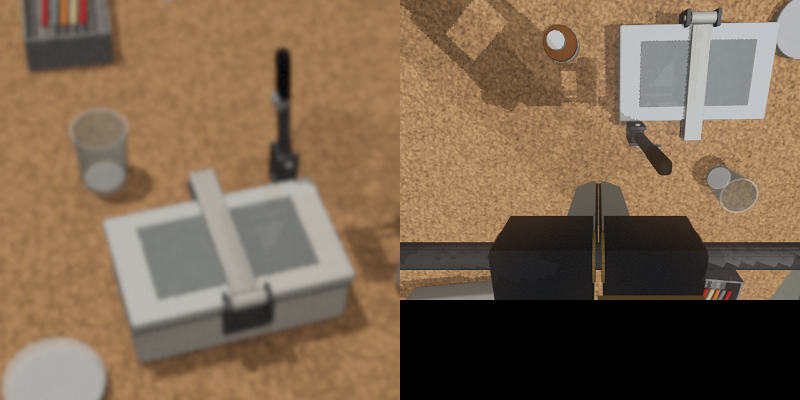

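```bash
python3 - <<'E'
from h import *
p=np.load('p.npy');t,R,o=tool();c=eyes.calibration('wrist');T=np.array(c['tool_from_camera']);f=240/np.tan(np.radians(c['fovy']/2))
def pw(X):
    q=(np.atleast_2d(X)-t)@R; q=(q-T[:3,3])@T[:3,:3]; return (q[:,:2]/q[:,2:]*f+[c['cx'],c['cy']])/1.6+[400,0]
B=[[.103,.063,.074],[.103,-.063,.074],[-.103,-.063,.074],[-.103,.063,.074],strap(2.02),lever(p[4]),[-.08,-.078,.094],[0,.068,.08]]
print(pw(W(p,B)).round(0))
E
```

```text
[[779.  23.]
 [761. 121.]
 [616. 121.]
 [618.  23.]
 [688. 140.]
 [664. 168.]
 [634. 134.]
 [700.  18.]]
```

```bash
python3 -m crank '[[0,1,50,0],[0,0,43,0],[16,0,0,0],[16,0,0,0],[10,0,1,0],[11,0,1,0],[12,0,5,0],[13,0,5,0],[11,0,8,0],[10,0,9,0]]' -1
python3 -c "
from h import *
p=np.load('p.npy');t,R,o=tool();print(inbox(p,t),o['ft_force'])"
```

```text
time_s: 7.85
eef_pos: [0.6054, -0.1362, 0.165]
orientation: [3.079, 0.623, 0.0]
ft_force: [-0.8, -1.0, 4.5]
gripper_width: 0.0007
[-0.03050807 -0.07845339  0.16501979] [-0.78240776 -1.00362021  4.47586134]
```

Force of about 4.6 N shows the lever is being pushed. I'll continue along the arc.

```bash
python3 -m crank '[[8,0,11,0],[7,0,11,0],[3,0,8,0],[3,0,9,0],[1,0,7,0],[1,0,7,0],[0,0,0,0]]' -1
python3 -c "
from h import *
p=np.load('p.npy');t,R,o=tool();print(inbox(p,t),o['ft_force'])"
python3 -m crank '[[0,0,1,0],[0,0,1,0],[0,0,0,0]]' -1
```

```text
time_s: 8.72
eef_pos: [0.6253, -0.1276, 0.1119]
orientation: [-3.079, -0.623, 0.002]
ft_force: [0.2, -0.3, 0.8]
gripper_width: 0.0005
[-0.00875605 -0.0783149   0.11185918] [ 0.17049466 -0.26341498  0.75831702]
time_s: 9.1
eef_pos: [0.6255, -0.1277, 0.1107]
orientation: [3.079, 0.622, -0.001]
ft_force: [-2.7, -0.3, 2.4]
gripper_width: 0.0003
```

```bash
python3 -m crank '[[0,0,1,0],[0,0,0,0]]' -1; python3 -m crank '[[0,0,1,0],[0,0,0,0]]' -1;python3 -m crank '[[0,0,0.5,0],[0,0,0,0]]' -1
```

```text
time_s: 9.35
eef_pos: [0.6256, -0.1278, 0.1106]
orientation: [3.079, 0.623, -0.0]
ft_force: [-6.0, 0.1, 10.5]
gripper_width: 0.0003
time_s: 9.6
eef_pos: [0.6257, -0.1279, 0.1104]
orientation: [3.079, 0.623, 0.0]
ft_force: [-8.5, 0.3, 17.7]
gripper_width: 0.0003
time_s: 9.85
eef_pos: [0.6259, -0.1281, 0.1102]
orientation: [3.078, 0.622, 0.001]
ft_force: [-9.0, -0.8, 19.7]
gripper_width: 0.0009
```

```bash
python3 -m crank '[[0,0,-10,0],[0,0,-50,0],[0,0,-60,0],[0,0,-60,0],[-50,0,0,0],[-50,0,0,0],[-50,0,0,0],[-50,0,0,0],[0,0,0,0],[0,0,0,0]]' -1
python3 - <<'E'
from h import *
p=np.load('p.npy');P=W(p,[[.103,.063,.074],[.103,-.063,.074],[-.103,-.063,.074],[-.103,.063,.074],strap(2.02),lever(1.6)])
out=[]
for n,(u,v) in(('top',(270,160)),('side',(220,130))):
    im=np.ascontiguousarray(eyes.camera(n)[:,:,::-1]); k=2.67
    cr=cv2.resize(im[v:v+200,u:u+150],(400,533),interpolation=2)
    for q in (proj(n,P)-[u,v])*2.667: cv2.drawMarker(cr,tuple(int(x) for x in q),(0,0,255),0,8,1)
    out.append(cr)
cv2.imwrite('pics/f5.png',np.hstack(out))
E
```

```text
time_s: 11.1
eef_pos: [0.442, -0.2054, 0.2884]
orientation: [3.079, 0.622, 0.001]
ft_force: [-0.1, -0.1, 0.8]
gripper_width: 0.0004
```

View pics/f5.png

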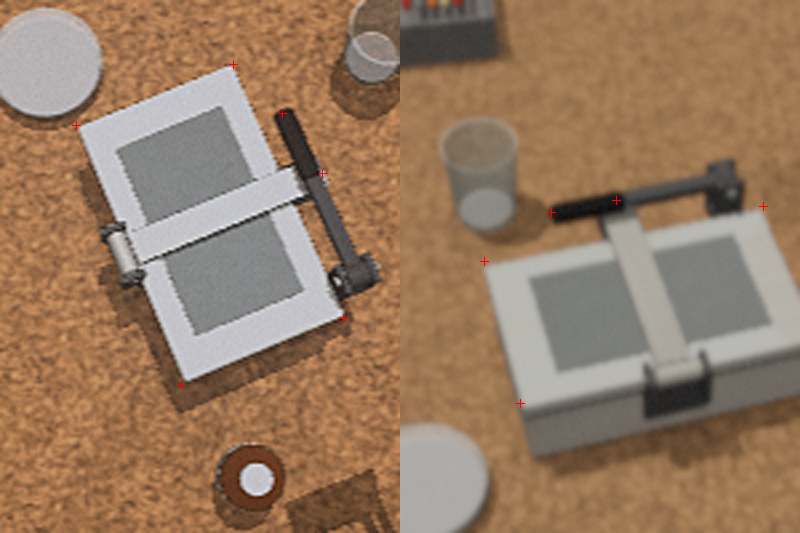

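The lever lies down across the strap's end: its tip is at about (282,112) in the top crop, where the model puts it. The strap is flat, the box corners are where they were, and the arm is clear.

```bash
python3 -c "
from cell import workorder
print(workorder.finish_job())"
```

```text
the job is handed in; nothing more can be done
None
```

The specimen box is clamped: I swung the strap flat onto the lid with the closed fingertips, then pushed the cam lever fully down across its end. I handed the job in at about 11 s of the 61 s allowed.

- **Stops:** both parts met firm resistance. The strap took 19 N with the fingertip at about 83 mm, and the lever took 20 N with it at about 99 mm. The given heights are 83 and 100 mm.
- **Final pictures:** the strap is flat, the lever is down across its end, and the gripper is clear of everything. I saw no movement of the box, bottle, beaker or dish. I judged this by eye, and the beaker and dish were partly outside the top view.
- **Small disagreement:** the wrist view placed the box and strap about 4 to 5 mm further along the box's length than my fit from the other two cameras. It made no difference, because both pushes were finished by touch.

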